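Change the spool on the thread stand

ROBOT

A 6-joint arm with a two-finger parallel gripper is mounted at the origin on the work surface. World frame = base frame: x ahead of the robot, y to its left, z up, the work surface at z = 0. Lengths are in m, angles in rad, forces in N, time in s.
With the tool pointing down it reaches from about 0.35 to 0.775 m from the base axis. Payload 7.3 kg.
Tool frame: the origin (TCP) lies between the finger pads; the fingertips stand 14 mm ahead of it and the grasp point (between the pads) lies 5 mm behind it; z points along the fingers, y is the line along which they close (so a half turn about z gives the same grasp; the last joint's range is limited). The gripper opens to 92 mm and grips with 3 to 60 N. Pads are 19 mm wide; open, the fingers measure 130 mm over their backs; the gripper's body (75 mm by 190 mm) begins 47 mm behind the grasp point.
Start: joints at [-1.306, 0.342, 1.524, -0, 1.275, -0.146], TCP at [0.21, -0.481, 0.211] pointing down, gripper open.
Joint ranges: [-2.53, 2.53], [-0.77, 2.02], [0.04, 2.7], [-1, 4.14], [0.28, 2.66], [-3.11, 3.11]. Speed limits (rad/s): [2.57, 2.57, 3.14, 3.14, 3.14, 3.14].

INTERFACE

Orientations are given as [roll, pitch, yaw] about the fixed x, y, z axes, in that order (R = Rz(yaw) Ry(pitch) Rx(roll)).
In Python, from cell import robot, eyes gives the robot as it stands. The module is installed in compiled form; this text tells all that it offers.
- The arm moves only by the shell command python3 -m handwheel 'ROWS' [FORCE]. ROWS is JSON, one flat list of numbers, 5 for each row, row after row: the shift along the world's x, y, z in mm, then the turn about the world's z in rad, then the opening, from 0 (shut) to 1 (fully open). In form: [x, y, z, spin, jaw, x, y, z, spin, jaw, ...]. A call has 1 to 8 rows; each row shifts and turns the commanded pose from where the row before left it; what a row does not reach is not made up. A row lasts 1/10 s, in which the tool goes at most 50 mm and 8.59 degrees, less where a joint would pass 70% of its speed; a pose out of reach is approached as far as the arm can. A call with a gripper value outside its range is refused whole. The fingers move at their own pace and stop on an object; FORCE is the grip in N (left out, the last holds). Time passes only in rows, so rows that do not move let the fingers close. It gives the time, the measured TCP pose, the force, the opening and the grip force at its end, in the units of the state.
- robot.observe(): the state, without advancing time (a new reading comes with each control period).
- eyes.read_camera(name): name is "scene" or "top" or "wrist"; returns (picture, depth): 480x640x3 uint8, blue, green, red; 480x640 float32, m along the optical axis (not along the pixel's ray), 0 where there is no reading.
- eyes.calibration(name): a dict with "fx", "fy", "cx", "cy" (pixels), "world_to_cam" (4x4, takes a point from world to camera coordinates). Camera axes: x right, y down, z forward; pixel columns grow to the right and rows downward; lengths in m; the calibration is good to about 2 mm. A picture is of the moment at which its call begins: read the wrist's pose just before it. calibration takes no time and is no camera call; for the wrist camera it gives the pose at the moment of the call.
- robot.hand_in(): hands the job in; it is judged then, once.
The state is a dict: "time": time; "qpos": joint angles; "qvel": joint speeds; "joint_efforts": joint torques, N m; "tool_pos": TCP position; "tool_rot": TCP orientation; "contact_force": force on the tool from outside, world axes, zero at the start; "torque": the same for the moment, N m; "opening": finger opening in m; "grip_force": force on a finger pad.
Only numpy, scipy, OpenCV 4.12 (cv2) and the standard library are available. Lean on these libraries where they do the work, as an engineer would, in place of code of your own. Each camera call takes 0.05 s, during which the arm holds its last target. There are 200 camera calls.

TASK

Change the thread on the spool stand: first take the bare, empty spool out of the stand's cradle and put it in the round tub, then lay the long full spool from the rack in the cradle in its place. Slide the knobbed steel spindle along its channel, through both cheeks and the spool, until its knob is fully home against the guide block, and finally swing the brass keeper all the way down behind the knob. Leave the short spool and the other things on the bench where they are.

Things in the scene. Friction and masses are not known exactly. Their poses are not given: they have to be found in the camera images.
- stand: Thread stand, fixed: wooden base 110 x 270 x 12 mm. Origin: centre of its underside; y along the spindle axis (cradle at +y, spindle channel at -y), z up. The spindle axis lies at x = 0, z = 46 mm. Two dark steel cheeks, 50 mm wide, 8 mm thick, tops at z = 66 mm, at y = 47 to 55 and 121 to 129 mm, each with an 11 mm hole on the axis.
- seat (a point): Middle of the stand's cradle on the spindle axis (stand 0, 88, 46 mm), where the centre of a seated spool lies. 66 mm clear between the cheeks; low dowels by each cheek (inner 15 mm, tops below z = 27 mm) carry the spool's flanges; the middle is open down to the base.
- guide (a point): Outer face of the wooden guide block, on the axis (stand 0, 16, 46 mm): the knob stops here. The block reaches to the near cheek, its slot for the shaft is 14 mm wide, its sides 48 mm high. Outside it the knob's channel runs to stand y = -130 mm: floor at z = 35, side walls 13 to 17 mm off the axis and only up to z = 41 mm, open above and at the end.
- spindle: Loose steel spindle lying in the channel, withdrawn from the cheeks: shaft 8 mm across, 124 mm long, cone tip; flat-backed knob 22 mm across, 14 mm long. Origin on its axis at the shoulder (knob's face towards the shaft); y points to the tip, the knob reaches to y = -14 mm; x, z turn with its roll. Fully home: shoulder against the guide block, tip 11 mm past the far cheek.
- spindle_tip (a point): Tip of the spindle, 124 mm from its shoulder.
- keeper (a joint): Brass keeper bar, 56 mm long, 12 mm wide, 8 mm thick, hinged at stand x = -44, y = -8, z = 48 mm about the stand's y axis. 0 = open, leaning 20 degrees past upright away from the channel (to stand -x); 0.35 = upright; 1.92 = closed, level across the channel, 4 mm behind the knob of a fully home spindle. It swings freely and falls to either side of upright.
- keeper_tip (a point): Free end of the keeper, on its middle line.
- empty_spool: Empty white plastic spool lying in the stand's cradle: 56 mm long, two flanges 48 mm across and 4 mm thick, bare barrel 19 mm across and 48 mm between the flanges, 14 mm bore. Origin at its centre; y along its axis, x and z turn with its roll.
- full_spool: Long full spool lying on the rack: 56 mm long, flanges 48 mm across and 4 mm thick, wound with grey thread to 40 mm across over the 48 mm between the flanges, 14 mm bore. Origin at its centre; y along its axis, x and z turn with its roll.
- short_spool: Short spool on the same rack, to be left there: 32 mm long, otherwise like the full one. Origin at its centre; y along its axis.
- rack: Spool rack, fixed: plywood base 70 x 150 x 8 mm, origin: centre of its underside; two dowels along y (tops 16 mm high, 36 mm across both) carry the two spools end to end with their axes along y, 36 mm above the table; end stops 30 mm high at y = +-73 mm.
- tub: Round grey plastic tub for empty spools, fixed: 128 mm across at the rim, 108 mm inside at the floor, 55 mm high, floor 5 mm, wall 4 mm. Origin: centre of its underside, z up.
- square_bin: Square grey bin with steel bits in it, fixed, not for spools: 115 x 115 x 55 mm. Origin: centre of its underside.
- awl: Bystander: awl with wooden handle, 150 mm, lying on the bench; origin under its middle.
- mallet: Bystander: mallet, 220 mm, wooden handle, white head, lying on the bench; origin under its middle.
- wax_tin: Bystander: low round tin, 60 mm across, 35 mm high; origin: centre of its underside.
- glue_jar: Bystander: jar 56 mm across, 90 mm high; origin: centre of its underside.
Not all that is in view belongs to the job. Several things have the shape of the spindle; the one meant has the colours described above.

How it is judged:
By the outcome, as a careful person would: the job done as asked, in the order asked, and still so for the second after the job is handed in, with the robot touching nothing.
It also fails if it takes over 72 s, if anything falls off the work surface, if the arm or the gripper's body presses on something with over 40 N, if the wrist force passes 120 N, or if a joint passes its speed limit or range.

## Working session

There is one attempt and no reset: what is moved stays moved. The work goes in short steps, Python scripts to look and compute and a shell command to move; the robot and the scene stay as the last step left them, time stands still between calls to the robot, and variables do not carry over. Pictures are saved under pics/ and viewed, at most 10 in all, crops included, and the job is handed in when it is done.

```bash
mkdir -p pics; cat > h.py <<'E'
import numpy as np, cv2
from cell import robot, eyes
def cap(n):
    c=eyes.calibration(n); p,d=eyes.read_camera(n); return p,d,c
def cloud(d,c):
    v,u=np.mgrid[0:480,0:640]
    P=np.stack([(u-c['cx'])/c['fx']*d,(v-c['cy'])/c['fy']*d,d],-1)
    T=np.linalg.inv(np.array(c['world_to_cam'])); W=P@T[:3,:3].T+T[:3,3]
    W[d<=0]=np.nan; return W
E
python3 - <<'E'
from h import *
for n in('top','scene'):
    p,d,c=cap(n); cv2.imwrite(f'pics/{n}0.png',p); np.savez(f'{n}0.npz',p=p,W=cloud(d,c)); print(n,c)
print(robot.observe())
E
```

```text
top {'fx': 533.7794574149686, 'fy': 533.7794574149686, 'cx': 331.81612003386584, 'cy': 239.59079401300036, 'world_to_cam': array([[ 0.02672649, -0.99963256, -0.00452086, -0.11220676],
       [-0.99632077, -0.02626901, -0.08157735,  0.60067788],
       [ 0.08142861,  0.0066845 , -0.99665676,  1.39677081],
       [ 0.        ,  0.        ,  0.        ,  1.        ]])}
scene {'fx': 538.2602373848736, 'fy': 538.2602373848736, 'cx': 318.2648142611032, 'cy': 242.0579840077626, 'world_to_cam': array([[-0.22689923,  0.97389478, -0.00675975,  0.24506298],
       [ 0.77119055,  0.17542538, -0.61195675, -0.35268726],
       [-0.59479565, -0.14406557, -0.79086234,  1.73397312],
       [ 0.        ,  0.        ,  0.        ,  1.        ]])}
{'time': 0.1, 'qpos': array([-1.30595145e+00,  3.42636387e-01,  1.52491326e+00, -2.37546279e-05,
        1.27539545e+00, -1.45983144e-01]), 'qvel': array([ 0.0008624 , -0.0010683 , -0.00280951, -0.00058007,  0.0019444 ,
       -0.00058058]), 'joint_efforts': array([ 1.43071928e-03, -4.32004452e+01, -2.44694549e+01,  7.18608429e-02,
        5.26282412e-02, -4.81421068e-05]), 'tool_pos': array([ 0.20958952, -0.48093513,  0.21082599]), 'tool_rot': array([-3.14025129e+00, -1.74258486e-04,  4.10834832e-01]), 'contact_force': array([0.40285027, 0.23830181, 0.22536637]), 'torque': array([0.01061509, 0.02398735, 0.02892526]), 'grip_force': 0.0, 'opening': 0.09190025951493008}
```

View pics/top0.png

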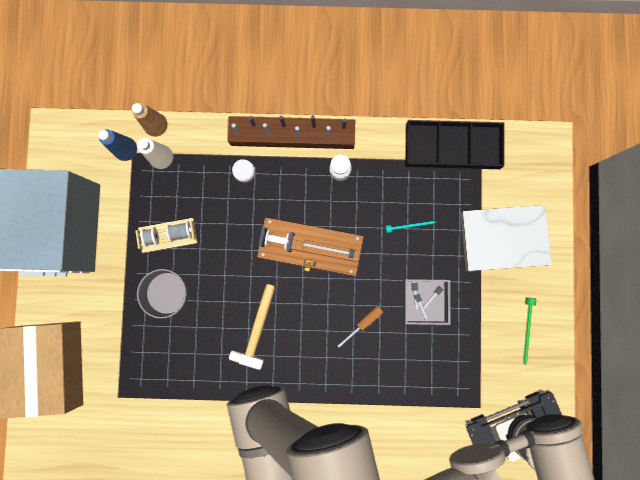

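View pics/scene0.png

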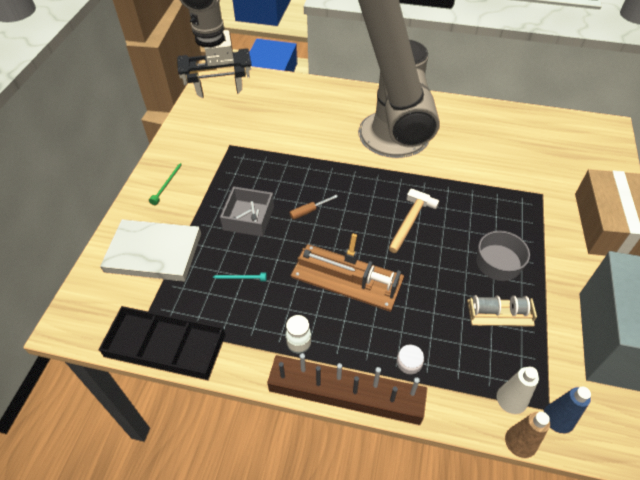

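The top view shows the stand around (310,247) with its cradle at the left, the empty spool at (278,240) and the keeper open at (308,265). The rack is at (166,235): the full spool on its right at (180,232), the short one at (149,237). The tub is at (162,293). The scene view agrees.

```bash
cat >> h.py <<'E'
def ray(uv,c,z):
    T=np.linalg.inv(np.array(c['world_to_cam'])); uv=np.atleast_2d(uv).astype(float)
    D=np.c_[(uv[:,0]-c['cx'])/c['fx'],(uv[:,1]-c['cy'])/c['fy'],np.ones(len(uv))]@T[:3,:3].T
    return T[:3,3]+D*((z-T[2,3])/D[:,2])[:,None]
E
python3 - <<'E'
from h import *
c=eyes.calibration('top'); f=np.load('top0.npz'); p=f['p'];W=f['W']
hsv=cv2.cvtColor(p,cv2.COLOR_BGR2HSV)
def blob(x0,x1,y0,y1,m):
    k=np.zeros((480,640),np.uint8);k[y0:y1,x0:x1]=m[y0:y1,x0:x1]*255
    k=cv2.morphologyEx(k,cv2.MORPH_CLOSE,np.ones((5,5)))
    cs,_=cv2.findContours(k,cv2.RETR_EXTERNAL,cv2.CHAIN_APPROX_NONE); return max(cs,key=cv2.contourArea)[:,0]
def rect(q,z):
    P=ray(q,c,z)[:,:2]; r=cv2.minAreaRect((P*1000).astype(np.float32)); print(r); return r
sat=(hsv[...,1]>60)&(hsv[...,2]>60)
print('stand');rect(blob(245,375,205,285,sat),.012)
print('rack');rect(blob(128,205,210,260,(hsv[...,2]>100)),.008)
q=blob(130,195,262,325,hsv[...,2]>70)
P=ray(q,c,.055)[:,:2]; print('tub',cv2.minEnclosingCircle((P*1000).astype(np.float32)))
# heights
for u,v in[(278,240),(180,232),(149,237),(162,293),(330,248),(350,252),(308,265)]: print(u,v,np.round(W[v,u]*1000))
k=cv2.resize(np.hstack([p[205:290,245:380],]),None,fx=5,fy=5,interpolation=cv2.INTER_CUBIC)
cv2.imwrite('pics/stand0.png',k)
E
```

```text
stand
((579.1025390625, -36.90763854980469), (272.94451904296875, 123.19868469238281), 80.6314926147461)
rack
((601.00048828125, 347.0323486328125), (121.6808090209961, 175.74932861328125), 3.7222607135772705)
tub ((449.5072326660156, 335.3627624511719), 93.04510498046875)
278 240 [596.  44.  56.]
180 232 [610. 301.  54.]
149 237 [595. 381.  54.]
162 293 [449. 355.   5.]
330 248 [579. -92.  53.]
350 252 [ 570. -144.   57.]
308 265 [532. -38.  84.]
```

View pics/stand0.png

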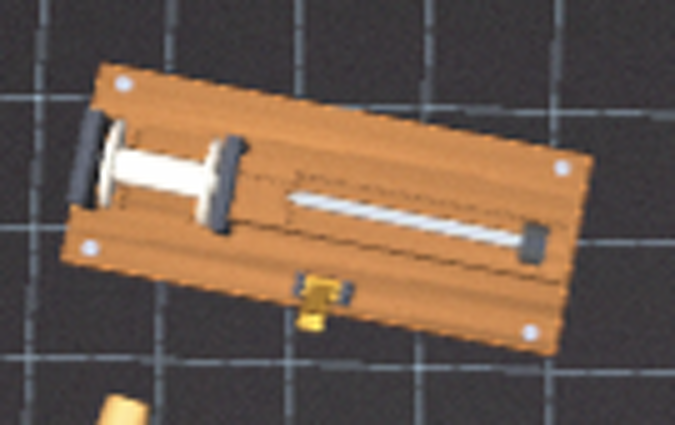

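The crop shows the stand's base corners at crop (100,63), (593,157), (556,354), (62,262). The empty spool is at (160,175), the spindle's knob at (533,243) and its tip at (290,197).

```bash
python3 - <<'E'
from h import *
c=eyes.calibration('top'); f=np.load('top0.npz'); p=f['p'];W=f['W']
q=np.array([(100,63),(593,157),(556,354),(62,262)])/5+[245,205]-.4
P=ray(q,c,.012)[:,:2]*1000; print(P.round(1)); m=P.mean(0); ax=(P[0]-P[1])+(P[3]-P[2]); print('stand',m,np.degrees(np.arctan2(-ax[0],ax[1])),np.linalg.norm(ax)/2)
z=W[...,2]
k=np.zeros((480,640),bool);k[212:258,130:203]=1
t=k&(z>.040)
lab=cv2.connectedComponents(t.astype(np.uint8))[1]
for i in range(1,lab.max()+1):
    Q=W[lab==i]
    if len(Q)>20: print('spool',len(Q),cv2.minAreaRect((Q[:,:2]*1000).astype(np.float32)),Q[:,2].max())
t=k&(z>.004)&(z<.2); Q=W[t]; print('rack',cv2.minAreaRect((Q[:,:2]*1000).astype(np.float32)))
k[:]=0;k[262:325,130:195]=1
t=k&(z>.048)&(z<.1); Q=W[t];print('tub',cv2.minEnclosingCircle((Q[:,:2]*1000).astype(np.float32)))
w=eyes.calibration('wrist');T=np.linalg.inv(np.array(w['world_to_cam']));print(T.round(3),w['fx'])
E
```

```text
[[ 660.2   86.6]
 [ 616.3 -180.2]
 [ 510.2 -162.7]
 [ 552.4  103. ]]
stand [584.79247381 -38.29971108] -9.17433292036762 269.73088596366665
spool 343 ((613.8162231445312, 307.7081604003906), (43.68304443359375, 57.4478874206543), 12.99484634399414) 0.06484433512263954
spool 224 ((597.1880493164062, 385.488037109375), (45.40730667114258, 36.79304122924805), 12.484391212463379) 0.06555914781507854
rack ((607.2477416992188, 352.50408935546875), (122.54010009765625, 198.1227264404297), 1.5778863430023193)
tub ((451.0057678222656, 342.2934265136719), 64.40376281738281)
[[ 0.399 -0.878 -0.266  0.281]
 [-0.917 -0.382 -0.114 -0.449]
 [-0.002  0.289 -0.957  0.384]
 [ 0.     0.     0.     1.   ]] 372.53606002136803
```

```bash
python3 -m handwheel '[31,36,5,0.083,1,31,36,5,0.083,1,31,36,5,0.083,1,31,36,5,0.083,1,31,36,5,0.083,1,31,36,5,0.083,1]'; python3 -m handwheel '[31,36,5,0.083,1,31,36,5,0.083,1,31,36,5,0.083,1,31,36,5,0.083,1,31,36,5,0.083,1,31,36,5,0.083,1,0,0,0,0,1,0,0,0,0,1]'
python3 - <<'E'
from h import *
p,d,c=cap('wrist'); cv2.imwrite('pics/w1.png',p); np.savez('w1.npz',p=p,W=cloud(d,c),K=[c['fx'],c['fy'],c['cx'],c['cy']],T=c['world_to_cam'])
E
```

```text
time: 0.7
tool_pos: [0.3965, -0.2636, 0.2415]
tool_rot: [-3.141, -0.0, 0.912]
contact_force: [1.0, 0.7, -0.5]
opening: 0.0918
grip_force: 0.0
time: 1.5
tool_pos: [0.5817, -0.0484, 0.2705]
tool_rot: [-3.14, 0.0, 1.409]
contact_force: [-0.3, -1.2, 0.8]
opening: 0.0918
grip_force: 0.0
```

View pics/w1.png

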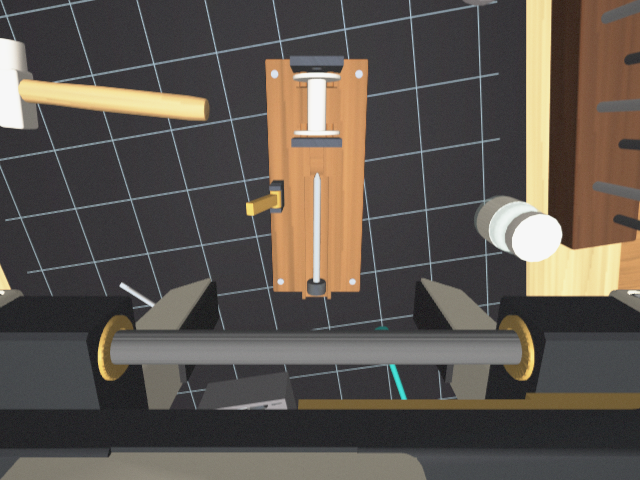

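The wrist view shows the stand squarely: base corners at (265,60), (368,60), (361,292), (274,292). The barrel is at (317,106), the spindle tip at (317,174) and the knob at (317,287).

```bash
cat >> h.py <<'E'
def load(n):
    f=np.load(n); K=f['K']; return f['p'],f['W'],dict(fx=K[0],fy=K[1],cx=K[2],cy=K[3],world_to_cam=f['T'])
E
python3 - <<'E'
from h import *
p,W,c=load('w1.npz'); hsv=cv2.cvtColor(p,cv2.COLOR_BGR2HSV)
m=((hsv[...,1]>90)&(hsv[...,2]>80)).astype(np.uint8)
# left/right base edges by row, lines
for rows in [(75,165)]: pass
L=[];R=[]
for v in list(range(72,165))+list(range(220,285)):
    u=np.where(m[v,255:385])[0]+255
    if len(u): L.append((u.min()-.5,v));R.append((u.max()+.5,v))
PL=ray(np.array(L),c,.012)[:,:2]*1000;PR=ray(np.array(R),c,.012)[:,:2]*1000
def line(P):
    vx,vy,x,y=cv2.fitLine(P.astype(np.float32),cv2.DIST_HUBER,0,.01,.01).ravel()
    if vy<0: vx,vy=-vx,-vy
    return np.array([x,y]),np.array([vx,vy])
a,da=line(PL);b,db=line(PR)
print('angles',np.degrees(np.arctan2(-da[0],da[1])),np.degrees(np.arctan2(-db[0],db[1])))
d=(da+db);d/=np.linalg.norm(d);n=np.array([d[1],-d[0]])
print('width',(b-a)@n, 'axis offset',((a+b)/2)@n)
T=[];B=[]
for u in list(range(275,288))+list(range(348,360)):
    v=np.where(m[40:310,u])[0]+40; T.append((u,v.min()-.5));B.append((u,v.max()+.5))
PT=ray(np.array(T),c,.012)[:,:2]*1000;PB=ray(np.array(B),c,.012)[:,:2]*1000
yt=np.median(PT@d);yb=np.median(PB@d);print('len',yt-yb)
o=n*(((a+b)/2)@n)+d*(yt+yb)/2; yaw=np.degrees(np.arctan2(-d[0],d[1]));print('stand',o,yaw,'ydir',d,'xdir',n)
def st(uv,z): 
    P=ray(uv,c,z)[:,:2]*1000-o; return np.c_[P@n,P@d].round(1)
print('cheek top pix far, near',st([(291,58),(343,58),(292,142),(341,142)],.066),'tip',st((317,174),.046),'knob top mid',st([(308,285),(326,285)],.046))
w=(hsv[...,1]<40)&(hsv[...,2]>200); ys,xs=np.where(w[82:128,290:345]); print('barrel',st((xs.mean()+290,ys.mean()+82),.05), xs.min()+290,xs.max()+290)
ob=robot.observe();P=ob['tool_pos'][:2]*1000; print('seat',o+88*d,'to go',o+88*d-P, ob['tool_rot'][2], 'want yaw',np.pi/2+np.radians(yaw))
E
```

```text
angles -9.367041 -9.370156
width 109.52092 axis offset 581.4541
len 269.39786968576595
stand [583.12572513 -37.51212053] -9.368599 ydir [0.16278525 0.98666155] xdir [ 0.98666155 -0.16278525]
cheek top pix far, near [[-23.4 126.8]
 [ 24.7 126.8]
 [-23.8  51.4]
 [ 24.4  51.4]] tip [[ 0.9 17.6]] knob top mid [[  -9.3 -110.5]
 [  11.6 -110.4]]
barrel [[-0.1 87.3]] 308 325
seat [597.45082698  49.31409712] to go [16.26462513 98.69280831] 1.406780885945984 want yaw 1.4072834
```

```bash
python3 -m handwheel '[6,35,-20,0,0.65,5,32,-20,0,0.65,5,32,-30,0,0.65,0,0,-40,0,0.65,0,0,-40,0,0.65,0,0,0,0,0.65,0,0,0,0,0.65]'; python3 -m handwheel '[0,0,-30,0,0.65,0,0,-30,0,0.65,0,0,-19,0,0.65,0,0,0,0,0.65,0,0,0,0,0.65]' 15
```

```text
time: 2.25
tool_pos: [0.5975, 0.0484, 0.1221]
tool_rot: [-3.141, 0.0, 1.405]
contact_force: [-0.3, -0.4, -0.3]
opening: 0.0596
grip_force: 0.0
time: 2.75
tool_pos: [0.5993, 0.049, 0.045]
tool_rot: [3.138, -0.0, 1.406]
contact_force: [0.1, 0.4, 1.0]
opening: 0.0597
grip_force: 0.0
```

```bash
python3 -m handwheel '[-1,0,-2,0,0.1,0,0,0,0,0.1,0,0,0,0,0.1,0,0,0,0,0.1,0,0,0,0,0.1]' 15;  python3 -m handwheel '[0,0,10,0,0.1,0,0,30,0,0.1,0,0,40,0,0.1,0,0,40,0,0.1,0,0,20,0,0.1,0,0,0,0,0.1]'
```

```text
time: 3.25
tool_pos: [0.5968, 0.0497, 0.0407]
tool_rot: [3.141, -0.0, 1.407]
contact_force: [0.1, 0.1, 0.4]
opening: 0.0243
grip_force: 0.0
time: 3.85
tool_pos: [0.5986, 0.0497, 0.1849]
tool_rot: [3.134, -0.001, 1.407]
contact_force: [0.1, -0.0, -0.9]
opening: 0.009
grip_force: 0.0
```

The fingers closed too slowly and I lifted early, so I'll reopen and look.

```bash
python3 -m handwheel '[0,0,10,0,0.65,0,0,0,0,0.65,0,0,0,0,0.65]' 15
python3 - <<'E'
from h import *
p,d,c=cap('wrist'); cv2.imwrite('pics/w2.png',p)
np.savez('w2.npz',p=p,W=cloud(d,c),K=[c['fx'],c['fy'],c['cx'],c['cy']],T=c['world_to_cam'])
E
```

```text
time: 4.15
tool_pos: [0.5963, 0.0497, 0.1895]
tool_rot: [-3.14, 0.0, 1.407]
contact_force: [1.1, -0.3, -0.3]
opening: 0.0286
grip_force: 0.0
```

View pics/w2.png

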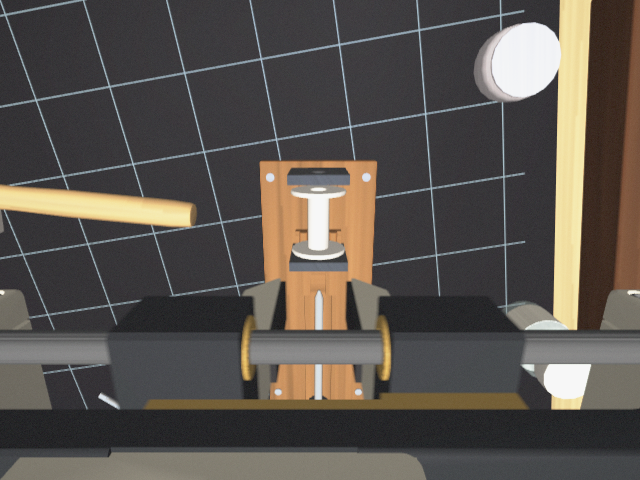

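The spool is still seated in the cradle (barrel at (318,222), flanges at rows 190 and 250). I'll go back down and close for longer.

```bash
python3 -m handwheel '[0,0,0,0,0.6,0,0,-30,0,0.6,0,0,-30,0,0.6,0,0,-40,0,0.6,0,0,-30,0,0.6,0,0,-20,0,0.6,0,0,0,0,0.6,0,0,0,0,0.6]' 15; python3 -m handwheel '[0,0,0,0,0.1,0,0,0,0,0.1,0,0,0,0,0.1,0,0,0,0,0.1,0,0,0,0,0.1,0,0,0,0,0.1,0,0,0,0,0.1,0,0,0,0,0.1]'
```

```text
time: 5.0
tool_pos: [0.5968, 0.0497, 0.0405]
tool_rot: [-3.141, 0.0, 1.407]
contact_force: [0.6, 0.2, 0.3]
opening: 0.0551
grip_force: 0.0
time: 5.8
tool_pos: [0.5967, 0.0497, 0.0404]
tool_rot: [3.142, 0.0, 1.407]
contact_force: [-0.3, 1.2, 0.8]
opening: 0.0093
grip_force: 0.0
```

```bash
python3 - <<'E'
from h import *
p,d,c=cap('wrist'); 
t=robot.observe()['tool_pos']; M=np.array(c['world_to_cam'])
for q in (t,t-[0,0,.014],t+[0,0,.005]):
    x=M[:3,:3]@q+M[:3,3]; print(q,c['fx']*x[0]/x[2]+c['cx'],c['fy']*x[1]/x[2]+c['cy'])
s,_,_=cap('scene'); 
cv2.imwrite('pics/w3.png',np.hstack([p[150:480,120:520],cv2.resize(s[230:312,280:430],(400,330)) if 0 else cv2.resize(s[220:310,290:415],(400,330),interpolation=cv2.INTER_CUBIC)]))
E
```

```text
[0.59664683 0.04965582 0.04037738] 316.62076224149143 287.32951270439435
[0.59664683 0.04965582 0.02637738] 316.56014815605215 276.5353128843041
[0.59664683 0.04965582 0.04537738] 316.6445507134102 291.56578084974205
```

View pics/w3.png

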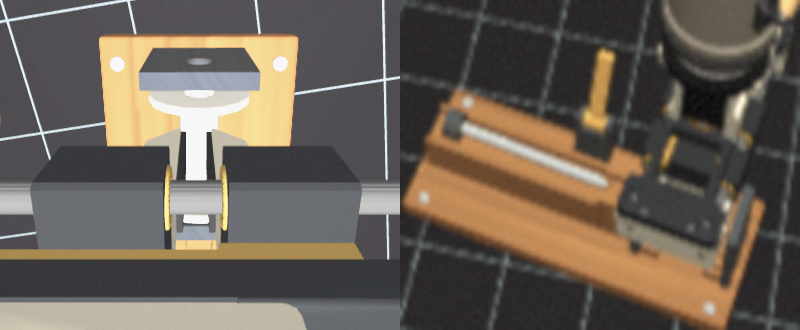

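```bash
python3 - <<'E'
from h import *
p,W,c=load('w2.npz'); o=np.array([583.1,-37.5]);d=np.array([.1628,.9867]);n=np.array([.9867,-.1628])
def st(P): q=P[:2]*1000-o; return [round(float(x),1) for x in (q@n,q@d,P[2]*1000)]
for v in (222,228,234):
    for u in (290,300,306,309,312,318,324,327,330,336): print(u,v,st(W[v,u]),p[v,u])
for u,v in((318,188),(318,250),(318,176),(318,263)):print(u,v,st(W[v,u]))
E
python3 -m handwheel '[0,0,0,0,0,0,0,0,0,0,0,0,0,0,0]' 15
```

```text
290 222 [-26.9, 76.6, 12.8] [ 98 150 205]
300 222 [-17.3, 76.1, 10.8] [ 91 137 188]
306 222 [-11.4, 76.3, 11.6] [ 96 145 198]
309 222 [-7.7, 86.6, 51.5] [226 234 238]
312 222 [-5.1, 87.3, 54.1] [245 247 247]
318 222 [0.1, 87.8, 56.0] [247 247 247]
324 222 [5.2, 87.2, 53.7] [245 246 247]
327 222 [7.9, 86.3, 50.3] [223 231 236]
330 222 [11.9, 76.5, 12.5] [106 159 215]
336 222 [17.7, 76.4, 12.1] [ 99 151 207]
290 228 [-27.1, 70.3, 11.8] [101 152 208]
300 228 [-17.3, 70.6, 12.7] [ 89 134 181]
306 228 [-11.5, 70.3, 11.8] [ 90 136 187]
309 228 [-7.7, 81.1, 51.1] [228 234 238]
312 228 [-5.1, 82.2, 54.9] [245 247 247]
318 228 [0.1, 81.8, 53.6] [247 247 247]
324 228 [5.2, 81.9, 54.0] [244 246 247]
327 228 [7.9, 81.1, 51.2] [220 229 233]
330 228 [12.0, 70.4, 12.1] [100 150 205]
336 228 [17.8, 70.4, 12.3] [ 95 144 196]
290 234 [-27.2, 64.2, 11.9] [100 151 208]
300 234 [-16.8, 68.1, 25.2] [ 83 134 196]
306 234 [-11.1, 67.9, 24.6] [ 85 133 196]
309 234 [-7.8, 75.6, 50.6] [229 236 240]
312 234 [-5.1, 76.4, 53.3] [245 247 247]
318 234 [0.1, 77.1, 55.7] [247 247 247]
324 234 [5.3, 76.2, 52.9] [243 246 246]
327 234 [7.9, 75.7, 51.0] [217 225 230]
330 234 [11.5, 68.2, 25.5] [ 88 144 205]
336 234 [17.2, 67.8, 24.3] [ 79 123 181]
318 188 [0.1, 114.0, 39.0]
318 250 [0.1, 62.5, 55.7]
318 176 [-0.0, 128.0, 65.7]
318 263 [0.0, 54.6, 66.6]
time: 6.2
tool_pos: [0.5971, 0.0496, 0.0408]
tool_rot: [3.141, -0.0, 1.407]
contact_force: [0.6, -1.0, 1.8]
opening: 0.0006
grip_force: 0.8
```

```bash
python3 - <<'E'
from h import *
p,d,c=cap('wrist'); W=cloud(d,c)
cv2.imwrite('pics/w4.png',cv2.resize(p[170:410,200:440],(600,600)))
o=np.array([583.1,-37.5]);dd=np.array([.1628,.9867]);n=np.array([.9867,-.1628])
for v in (275,285,300,320):
  for u in range(260,380,8):
    q=W[v,u]; e=q[:2]*1000-o; print(v,u,round(e@n,1),round(e@dd,1),round(q[2]*1000,1),p[v,u])
print(robot.observe())
E
```

```text
275 260 -33.4 83.1 12.1 [144 216 246]
275 268 -28.6 83.3 12.7 [149 220 246]
275 276 -23.9 83.6 13.3 [152 222 247]
275 284 -19.4 82.8 11.5 [142 214 246]
275 292 -14.7 83.1 12.3 [141 212 245]
275 300 -8.3 99.4 51.4 [247 247 247]
275 308 -4.4 100.7 54.4 [247 247 247]
275 316 -0.7 101.5 56.5 [247 247 247]
275 324 2.9 101.0 55.3 [247 247 247]
275 332 6.8 99.5 51.7 [247 247 247]
275 340 13.4 82.8 11.5 [150 223 247]
275 348 18.0 83.2 12.5 [146 219 246]
275 356 22.6 83.2 12.6 [145 216 246]
275 364 27.3 83.2 12.5 [154 226 247]
275 372 31.9 83.2 12.6 [155 226 247]
285 260 -33.6 77.0 12.6 [141 213 245]
285 268 -29.0 76.7 12.0 [146 217 246]
285 276 -24.3 76.6 11.9 [152 222 247]
285 284 -19.5 76.7 12.0 [144 216 246]
285 292 -11.3 99.6 63.3 [173 192 199]
285 300 -7.8 99.3 62.5 [174 192 201]
285 308 -4.3 99.8 63.6 [174 192 201]
285 316 -0.7 96.0 55.1 [241 243 241]
285 324 2.8 99.8 63.6 [174 192 199]
285 332 6.3 99.6 63.2 [175 195 201]
285 340 9.8 99.3 62.6 [170 196 214]
285 348 18.1 76.8 12.3 [146 218 246]
285 356 22.9 76.6 12.0 [145 216 246]
285 364 27.7 76.5 11.7 [155 226 247]
285 372 32.1 77.3 1
[... 1121 characters left out ...]
os': array([-4.49011624e-02,  6.49532611e-01,  1.51851668e+00, -6.15072769e-05,
        9.72561860e-01,  1.19149947e-01]), 'qvel': array([ 2.68112350e-05,  1.05356944e-03,  9.69639349e-06,  2.59696990e-04,
        1.10995119e-03, -4.61379476e-04]), 'joint_efforts': array([ 1.22208637e-01, -5.26038373e+01, -1.91724658e+01,  9.74411191e-02,
        2.80792555e-01,  1.98106022e-04]), 'tool_pos': array([0.59704848, 0.04963392, 0.04071299]), 'tool_rot': array([ 3.14061207e+00, -6.61704077e-05,  1.40677986e+00]), 'contact_force': array([1.22462446, 0.22231774, 2.20410304]), 'torque': array([-0.06780951, -0.21652357, -0.03506134]), 'grip_force': 0.8710877364501357, 'opening': 0.0009298884968426525}
```

View pics/w4.png

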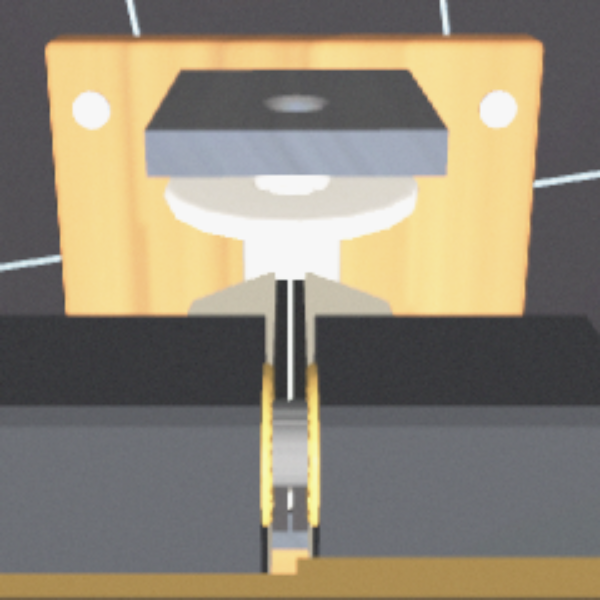

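```bash
python3 - <<'E'
from h import *
o=np.array([583.1,-37.5]);dd=np.array([.1628,.9867]);n=np.array([.9867,-.1628])
for f,tz in (('w1.npz',.2705),('w2.npz',.1895)):
  p,W,c=load(f)
  print(f,tz)
  for v in (290,300,310,320):
    for u in (60,200,250,270):
      q=W[v,u]; e=q[:2]*1000-o; print(v,u,round(e@n,1),round(e@dd,1),round((q[2]-tz)*1000,1),p[v,u])
E
```

```text
w1.npz 0.2705
290 60 -332.8 -138.4 -269.7 [55 54 56]
290 200 -49.3 0.5 28.3 [117 131 136]
290 250 -85.4 -137.0 -267.8 [131 124 114]
290 270 -60.0 -138.6 -271.2 [60 54 59]
300 60 -63.9 25.9 88.8 [39 36 36]
300 200 -47.9 -1.6 33.4 [36 33 34]
300 250 -86.2 -151.5 -268.2 [62 60 62]
300 270 -60.4 -152.9 -271.1 [175 166 147]
310 60 -60.0 26.2 94.6 [39 37 36]
310 200 -46.2 -2.9 39.5 [34 33 33]
310 250 -87.4 -167.3 -270.6 [61 57 59]
310 270 -60.8 -166.8 -269.9 [59 57 60]
320 60 -57.5 25.8 98.6 [41 39 42]
320 200 -45.9 -6.2 41.6 [33 34 34]
320 250 -87.9 -181.6 -269.7 [59 55 59]
320 270 -61.2 -181.2 -269.1 [58 54 57]
w2.npz 0.1895
290 60 -273.4 -0.7 -188.3 [57 53 54]
290 200 -124.6 -0.5 -187.8 [102  97  90]
290 250 -29.7 99.5 27.7 [119 133 137]
290 270 -21.2 99.5 27.5 [118 131 136]
300 60 -276.0 -12.6 -188.7 [51 46 49]
300 200 -30.4 125.3 88.9 [43 39 40]
300 250 -18.2 124.5 87.4 [39 35 33]
300 270 -20.0 99.4 36.9 [116 129 134]
310 60 -279.2 -25.1 -189.8 [49 50 49]
310 200 -29.3 124.5 92.8 [38 34 31]
310 250 -18.3 121.8 87.7 [36 34 33]
310 270 -19.0 99.4 45.3 [117 131 134]
320 60 -281.4 -37.1 -189.5 [55 48 52]
320 200 -27.3 125.3 99.0 [42 39 41]
320 250 -17.3 122.3 93.6 [ 57  95 114]
320 270 -18.2 99.1 52.3 [109 121 126]
```

The fingers ride about 30 mm higher than the reported TCP implies: the tips sit near TCP +16 mm in the depth data, so they closed just above the barrel. I'll go lower by that amount.

```bash
python3 -m handwheel '[0,0,2,0,0.55,0,0,0,0,0.55,0,0,0,0,0.55,0,0,0,0,0.55,0,0,0,0,0.55,0,0,-10,0,0.55,0,0,-10,0,0.55,0,0,-9,0,0.55]' 15; python3 -m handwheel '[0,0,0,0,0.55,0,0,0,0,0.1,0,0,0,0,0.1,0,0,0,0,0.1,0,0,0,0,0.1,0,0,0,0,0.1,0,0,0,0,0.1,0,0,0,0,0.1]'
```

```text
time: 7.05
tool_pos: [0.5961, 0.0497, 0.012]
tool_rot: [-3.14, 0.0, 1.407]
contact_force: [-0.2, -0.5, -0.2]
opening: 0.0505
grip_force: 0.0
time: 7.85
tool_pos: [0.597, 0.0497, 0.0137]
tool_rot: [3.141, -0.0, 1.407]
contact_force: [0.4, -0.4, 1.0]
opening: 0.0187
grip_force: 15.0
```

```bash
python3 -m handwheel '[0,0,15,0,0.1,0,0,30,0,0.1,0,0,40,0,0.1,-15,30,25,0,0.1,-16,33,0,0,0.1,-16,33,0,0,0.1,-17,33,0,0,0.1,-17,33,0,0,0.1]'; python3 -m handwheel '[-17,33,0,0,0.1,-16,33,0,0,0.1,-16,33,0,0,0.1,-16,32,0,0,0.1,0,0,-30,0,0.1,0,0,0,0,0.1,0,0,0,0,0.1]'
python3 - <<'E'
from h import *
p,d,c=cap('wrist'); cv2.imwrite('pics/w5.png',p); W=cloud(d,c); t=robot.observe()['tool_pos']; print(t)
m=(W[...,2]>.044)&(W[...,2]<.075)&(W[...,0]<.53)&(W[...,1]>.26)&(W[...,1]<.43)
Q=W[m][:,:2]*1000; print(len(Q),cv2.minEnclosingCircle(Q.astype(np.float32)),robot.observe()['opening'])
E
```

```text
time: 8.65
tool_pos: [0.5146, 0.2128, 0.1234]
tool_rot: [-3.141, 0.0, 1.407]
contact_force: [-0.0, -0.4, -1.1]
opening: 0.0184
grip_force: 15.0
time: 9.35
tool_pos: [0.4503, 0.3422, 0.0933]
tool_rot: [-3.14, 0.001, 1.407]
contact_force: [0.6, 0.4, 0.5]
opening: 0.0188
grip_force: 15.0
[0.45113098 0.34225017 0.09401581]
4021 ((447.9456481933594, 341.9127197265625), 63.91693115234375) 0.018154352321934204
```

Tub centre agrees; lower and release.

```bash
python3 -m handwheel '[-2,0,-30,0,0.1,0,0,-30,0,0.1,0,0,-20,0,0.1,0,0,-12,0,0.1,0,0,0,0,0.1,0,0,0,0,0.38,0,0,0,0,0.38,0,0,0,0,0.38]'; python3 -m handwheel '[0,0,0,0,0.38,0,0,20,0,0.38,0,0,40,0,0.38,0,0,40,0,0.6,0,0,30,0,0.6,0,0,0,0,0.6]'
python3 - <<'E'
from h import *
p,d,c=cap('wrist'); W=cloud(d,c); np.savez('w6.npz',p=p,W=W,K=[c['fx'],c['fy'],c['cx'],c['cy']],T=c['world_to_cam'])
r=np.hypot(W[...,0]-.448,W[...,1]-.342)
Q=W[(r<.055)&(W[...,2]<.08)&(p.min(-1)>200)]*1000; print(len(Q),np.nanmin(Q,0),np.nanmax(Q,0))
E
```

```text
time: 10.2
tool_pos: [0.4494, 0.3431, 0.0027]
tool_rot: [3.14, -0.001, 1.407]
contact_force: [0.3, 1.0, 0.0]
opening: 0.0338
grip_force: 0.0
time: 10.8
tool_pos: [0.4511, 0.3442, 0.1366]
tool_rot: [3.134, -0.006, 1.407]
contact_force: [0.3, 0.5, 0.3]
opening: 0.0528
grip_force: 0.0
1805 [423.76670341 311.6826457    5.25295473] [473.52095719 371.28267074  54.44715739]
```

```bash
python3 -m handwheel '[28,-14,10,0.062,0.6,28,-14,10,0.062,0.6,28,-14,10,0.062,0.6,28,-14,10,0.062,0.6,28,-14,10,0.062,0.6,28,-14,10,0.062,0.6,0,0,0,0,0.6,0,0,0,0,0.6]'
python3 - <<'E'
from h import *
p,d,c=cap('wrist'); W=cloud(d,c); cv2.imwrite('pics/w7.png',p)
z=W[...,2]; m=((z>.042)&(z<.08)&(W[...,1]>.26)&(W[...,1]<.44)&(W[...,0]>.54)).astype(np.uint8)
n,lab,s,_=cv2.connectedComponentsWithStats(m)
for i in range(1,n):
    if s[i,4]>80:
        Q=W[lab==i]*1000; r=cv2.minAreaRect(Q[:,:2].astype(np.float32)); print(s[i],r,np.percentile(Q[:,2],98))
m=((z>.005)&(z<.08)&(W[...,1]>.25)&(W[...,1]<.45)&(W[...,0]>.53)).astype(np.uint8)
Q=W[m>0]*1000; print('rack',cv2.minAreaRect(Q[:,:2].astype(np.float32)))
print(robot.observe()['tool_pos'],robot.observe()['tool_rot'])
E
```

```text
time: 11.65
tool_pos: [0.6163, 0.2581, 0.1896]
tool_rot: [-3.139, -0.0, 1.777]
contact_force: [0.5, -0.1, 0.3]
opening: 0.0551
grip_force: 0.0
[ 295   31   60   51 2542] ((595.9256591796875, 385.12896728515625), (46.0993766784668, 32.65183639526367), 11.443819046020508) 60.57791922954943
[ 552   89   79   73 2781] ((806.2858276367188, 376.4678955078125), (32.916015625, 56.671207427978516), 17.21108627319336) 79.3187663900884
[ 297  127   55   71 3208] ((612.2403564453125, 307.69366455078125), (45.87592697143555, 55.84255599975586), 11.735034942626953) 59.55638609346016
rack ((715.3789672851562, 372.02203369140625), (298.01007080078125, 150.66281127929688), 11.76623249053955)
[0.61560798 0.25869458 0.18970724] [-3.13851337e+00 -9.12115054e-05  1.77805701e+00]
```

View pics/w7.png

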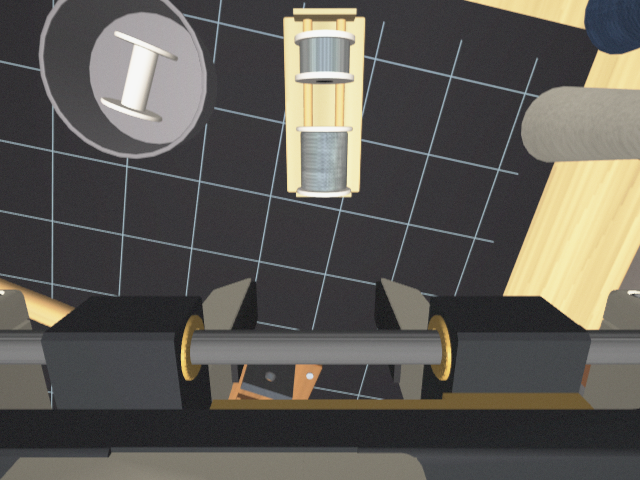

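The wrist view shows the empty spool in the tub at (138,78) and the rack at (325,100). The full spool is on the near side at (325,160), the short one at (325,57). I'll grasp the full one.

```bash
python3 -m handwheel '[-2,25,-20,0,0.65,-2,24,-40,0,0.65,0,0,-40,0,0.65,0,0,-30,0,0.65,0,0,-24,0,0.65,0,0,-15,0,0.65,0,0,-14,0,0.65,0,0,0,0,0.65]' 20; python3 -m handwheel '[0,0,0,0,0.65,0,0,0,0,0.35,0,0,0,0,0.35,0,0,0,0,0.35,0,0,0,0,0.35,0,0,0,0,0.35]'
```

```text
time: 12.5
tool_pos: [0.6112, 0.3076, 0.0066]
tool_rot: [-3.138, 0.0, 1.779]
contact_force: [-0.2, 0.0, 0.5]
opening: 0.06
grip_force: 0.0
time: 13.1
tool_pos: [0.613, 0.3077, 0.0092]
tool_rot: [3.14, -0.0, 1.779]
contact_force: [-0.9, -0.4, 4.3]
opening: 0.0389
grip_force: 20.0
```

```bash
python3 -m handwheel '[0,0,10,0,0.35,0,0,30,0,0.35,0,0,40,0,0.35,0,0,30,0,0.35,-2,-32,10,-0.047,0.35,-2,-32,0,-0.047,0.35,-2,-32,0,-0.047,0.35,-2,-32,0,-0.047,0.35]'; python3 -m handwheel '[-2,-32,0,-0.047,0.35,-2,-32,0,-0.047,0.35,-2,-33,0,-0.045,0.35,-2,-33,0,-0.045,0.35,0,0,0,0,0.35,0,0,0,0,0.35,0,0,0,0,0.35]'
python3 - <<'E'
from h import *
p,d,c=cap('wrist'); W=cloud(d,c)
o=np.array([583.1,-37.5]);dd=np.array([.1628,.9867]);n=np.array([.9867,-.1628])
S=W[...,:2]*1000-o; X=S@n; Y=S@dd; Z=W[...,2]*1000
m=(abs(X)<40)&(Y>105)&(Y<140)&(Z>60)&(Z<72); print('far cheek',np.percentile(X[m],[1,99]),np.percentile(Y[m],[1,99]),m.sum())
m=(abs(X)<40)&(Y>40)&(Y<140)&(Z>110)&(Z<185)&(p.min(-1)>190); print('flange',m.sum(),np.percentile(X[m],[1,99]),np.percentile(Y[m],[2,98]),np.percentile(Z[m],[1,99]))
t=robot.observe(); q=t['tool_pos'][:2]*1000-o; print(q@n,q@dd,t['tool_pos'],t['tool_rot'])
cv2.imwrite('pics/w8.png',p)
E
```

```text
time: 13.9
tool_pos: [0.6044, 0.1785, 0.129]
tool_rot: [3.141, 0.0, 1.589]
contact_force: [0.2, 1.1, -1.6]
opening: 0.039
grip_force: 20.0
time: 14.6
tool_pos: [0.5967, 0.0505, 0.1287]
tool_rot: [3.141, -0.0, 1.408]
contact_force: [-1.1, 0.3, -0.6]
opening: 0.0392
grip_force: 20.0
far cheek [-24.69935704  24.42509773] [120.85611509 128.90615774] 1092
flange 1850 [-22.21404226  19.3364316 ] [ 62.49299807 117.11295189] [147.9747125  179.82220417]
-0.9639287649620751 89.30152291147903 [0.59668608 0.05076361 0.12856142] [ 3.14148835e+00 -2.88045858e-04  1.40828654e+00]
```

```bash
python3 -m handwheel '[1,-2,0,0,0.35,0,0,-30,0,0.35,0,0,-25,0,0.35,0,0,-20,0,0.35,0,0,-15,0,0.35,0,0,-12,0,0.35,0,0,-4,0,0.35,0,0,0,0,0.35]'; python3 -m handwheel '[0,0,-2,0,0.35,0,0,-1,0,0.35,0,0,0,0,0.35,0,0,0,0,0.35]'
```

```text
time: 15.45
tool_pos: [0.5976, 0.048, 0.0221]
tool_rot: [-3.141, 0.0, 1.407]
contact_force: [0.2, 0.5, -1.2]
opening: 0.0391
grip_force: 20.0
time: 15.85
tool_pos: [0.5979, 0.0476, 0.0198]
tool_rot: [3.141, -0.0, 1.407]
contact_force: [0.4, -0.9, -0.9]
opening: 0.0384
grip_force: 20.0
```

```bash
python3 -m handwheel '[0,0,-1,0,0.35,0,0,0,0,0.35,0,0,0,0,0.6,0,0,0,0,0.6,0,0,0,0,0.6,0,0,0,0,0.6]'; python3 -m handwheel '[0,0,20,0,0.6,0,0,30,0,0.6,0,0,40,0,0.6,0,0,40,0,0.6,0,0,40,0,0.6,0,0,0,0,0.6,0,0,0,0,0.6]'
cat >> h.py <<'E'
o=np.array([583.1,-37.5]);dd=np.array([.1628,.9867]);n=np.array([.9867,-.1628])
def stand(W): S=W[...,:2]*1000-o; return S@n,S@dd,W[...,2]*1000
E
python3 - <<'E'
from h import *
p,d,c=cap('wrist'); W=cloud(d,c);X,Y,Z=stand(W); cv2.imwrite('pics/w9.png',p)
m=(abs(X)<30)&(Y>56)&(Y<120)&(Z>60)&(Z<85);print('flange tops',m.sum(),np.percentile(X[m],[1,99]),np.percentile(Y[m],[1,50,99]),np.percentile(Z[m],[50,99]))
for y in range(57,122,4):
    m=(abs(X)<6)&(abs(Y-y)<2)&(Z>20); print(y,m.sum(),np.round(np.percentile(Z[m],[50,95]),1) if m.sum() else '')
t=robot.observe()
print(t['tool_pos'],stand(t['tool_pos']))
E
```

```text
time: 16.45
tool_pos: [0.5976, 0.0477, 0.0183]
tool_rot: [-3.142, 0.0, 1.407]
contact_force: [-0.6, -0.0, -0.0]
opening: 0.055
grip_force: 0.0
time: 17.15
tool_pos: [0.598, 0.0477, 0.1893]
tool_rot: [3.14, -0.0, 1.407]
contact_force: [-0.3, -0.8, -0.6]
opening: 0.0552
grip_force: 0.0
flange tops 2367 [-16.20203735  16.21539125] [ 59.43833379  87.68257271 114.48108786] [64.67436647 70.00206045]
57 8 [65.6 67.7]
61 93 [68.9 70.4]
65 62 [65.5 66.5]
69 71 [65.5 66.7]
73 69 [65.5 66.7]
77 63 [65.5 66.7]
81 73 [65.5 66.6]
85 69 [65.3 66.6]
89 72 [65.5 66.7]
93 70 [65.7 66.6]
97 74 [65.7 66.7]
101 71 [65.5 66.9]
105 71 [65.5 66.6]
109 690 [297.4 299.5]
113 5587 [310.5 317.7]
117 1171 [286.4 288.4]
121 46 [66.3 67.4]
[0.59719079 0.04769472 0.18782863] (np.float64(0.03367770891427746), np.float64(86.35560724637654), np.float64(187.82863128793667))
```

The full spool is seated level: flange tops at 70 mm, winding at 66 mm. Next the spindle.

```bash
python3 -m handwheel '[-5,-34,0,0,0.4,-5,-34,0,0,0.4,-6,-34,0,0,0.4,-6,-34,0,0,0.4,-6,-34,0,0,0.4,-5,-33,0,0,0.4,0,0,0,0,0.4,0,0,0,0,0.4]'
python3 - <<'E'
from h import *
p,d,c=cap('wrist'); W=cloud(d,c);X,Y,Z=stand(W); cv2.imwrite('pics/w10.png',p)
m=(abs(X)<11)&(Y>-140)&(Y<-60)&(Z>47)&(Z<75);yy,xx=np.where(m)
k=m&(abs(Y+112)<20)&(Z>51.5);print('knob',k.sum(),np.percentile(X[k],[2,98]),np.percentile(Y[k],[2,50,98]),np.percentile(Z[k],[50,98]))
for y in range(-128,30,8):
    s=(abs(X)<9)&(abs(Y-y)<3)&(Z>42)&(Z<75); print(y,s.sum(),np.round([np.median(X[s]),X[s].min(),X[s].max(),np.percentile(Z[s],95)],1) if s.sum() else '')
k=(X<-30)&(X>-100)&(abs(Y+8)<30)&(Z>52)&(Z<130); print('keeper',k.sum(),np.percentile(X[k],[1,99]),np.percentile(Y[k],[1,99]),np.percentile(Z[k],[1,99]))
f=(abs(Y-stand(robot.observe()['tool_pos'])[1])<14)&(abs(X)<60)&(Z>190)&(Z<260);print('finger',f.sum(),np.percentile(X[f],[1,99]),np.percentile(Y[f],[1,50,99]),np.percentile(Z[f],[.5,5]))
t=robot.observe();print(t['tool_pos'],stand(t['tool_pos']),t['opening'])
E
```

```text
time: 18.0
tool_pos: [0.5638, -0.1555, 0.1867]
tool_rot: [-3.138, -0.001, 1.405]
contact_force: [0.1, -0.1, -0.4]
opening: 0.0367
grip_force: 0.0
knob 370 [-8.89680898  8.88755424] [-118.29832607 -111.45801327 -105.00465215] [55.60506252 57.8996743 ]
-128 0 
-120 47 [ 0.4 -9.   8.9 57.2]
-112 152 [-0.4 -8.9  8.9 57.6]
-104 143 [ 0.4 -8.9  8.9 56.8]
-96 64 [ 0.4 -3.   3.8 50.7]
-88 65 [ 0.4 -2.9  3.8 50.3]
-80 63 [ 0.5 -2.9  3.8 50.4]
-72 70 [ 0.5 -2.8  3.8 50.1]
-64 72 [ 0.5 -2.8  3.8 49.9]
-56 72 [ 0.5 -2.8  3.8 50.1]
-48 71 [ 0.5 -2.7  3.8 50. ]
-40 71 [ 0.5 -2.7  3.8 49.8]
-32 73 [ 0.5 -2.7  4.6 49.8]
-24 80 [ 0.9 -2.6  4.5 49.4]
-16 82 [ 1.  -2.6  4.5 49.4]
-8 86 [ 0.6 -2.5  4.5 49. ]
0 82 [ 1.  -2.5  4.5 49.4]
8 85 [ 0.6 -2.5  4.5 49.4]
16 128 [ 0.6 -8.5  8.9 48.9]
24 129 [-0.1 -8.4  9.  49. ]
keeper 1316 [-65.71918448 -38.552594  ] [-22.13244187   6.06849863] [ 52.1212166  102.30988966]
finger 4412 [-32.60593656  32.17152531] [-128.56687149 -108.62427038 -107.58400897] [202.70596328 206.99852128]
[ 0.56411146 -0.15472856  0.18702147] (np.float64(0.34881560598511996), np.float64(-118.76075471053811), np.float64(187.02146729442856)) 0.03666591490783767
```

View pics/w10.png

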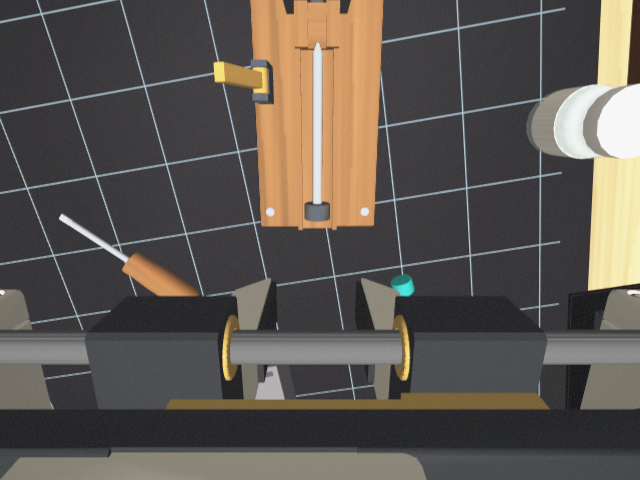

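The knob is at (317,211), the shaft runs to its tip at (317,48), and the keeper stands open at (225,72). The tips measure at TCP +16 mm. I'll grip the knob at its rear part and slide along the channel.

```bash
python3 -m handwheel '[0,0,-40,0,0.4,0,0,-40,0,0.4,0,0,-40,0,0.4,0,0,-25,0,0.4,0,0,-14,0,0.4,0,0,0,0,0.4,0,0,0,0,0.4]' 10; python3 -m handwheel '[0,0,0,0,0.15,0,0,0,0,0.15,0,0,0,0,0.15,0,0,0,0,0.15,0,0,0,0,0.15]'; python3 -m handwheel '[0.8,4.9,0,0,0.15,1.6,9.9,0,0,0.15,0,0,0,0,0.15,0,0,0,0,0.15]'
```

```text
time: 18.75
tool_pos: [0.5654, -0.155, 0.0303]
tool_rot: [3.141, 0.0, 1.408]
contact_force: [0.0, -0.4, 0.9]
opening: 0.0367
grip_force: 0.0
time: 19.25
tool_pos: [0.5653, -0.1556, 0.0304]
tool_rot: [3.14, 0.0, 1.407]
contact_force: [-0.8, 0.5, 6.1]
opening: 0.0207
grip_force: 10.0
time: 19.65
tool_pos: [0.568, -0.1403, 0.0304]
tool_rot: [3.139, 0.0, 1.407]
contact_force: [0.5, 0.9, 5.9]
opening: 0.021
grip_force: 10.0
```

```bash
python3 -m handwheel '[0,0,0,0,0.3,0,0,0,0,0.3,-0.5,0,-3.5,0,0.3,0,0,0,0,0.15,0,0,0,0,0.15,0,0,0,0,0.15,0,0,0,0,0.15]' 12; python3 -m handwheel '[0.8,4.9,0,0,0.15,1.6,9.9,0,0,0.15,0,0,0,0,0.15]'
python3 - <<'E'
from h import *
for i in range(3):
    p,d,c=cap('wrist');t=robot.observe();print(stand(t['tool_pos']),t['contact_force'],t['opening'],t['grip_force'])
W=cloud(d,c);X,Y,Z=stand(W)
for y in range(-60,60,8):
    s=(abs(X)<9)&(abs(Y-y)<3)&(Z>42.5)&(Z<60); print(y,s.sum(),np.round([np.median(X[s]),X[s].min(),X[s].max(),np.percentile(Z[s],95)],1) if s.sum() else '')
cv2.imwrite('pics/w11.png',p)
E
```

```text
time: 20.35
tool_pos: [0.5666, -0.1406, 0.026]
tool_rot: [3.141, -0.0, 1.407]
contact_force: [-0.6, -0.8, 3.9]
opening: 0.0213
grip_force: 12.7
time: 20.65
tool_pos: [0.5693, -0.1244, 0.026]
tool_rot: [3.141, -0.0, 1.408]
contact_force: [0.7, 2.2, 3.3]
opening: 0.0209
grip_force: 13.8
(np.float64(0.499960787397999), np.float64(-87.9829960549679), np.float64(25.972474838375817)) [1.60064    1.78853987 3.53764514] 0.021133886088080773 13.909574788995087
(np.float64(0.4835640466587119), np.float64(-88.0312293584933), np.float64(25.953778137277034)) [1.53880434 2.75691705 4.1927983 ] 0.021303961279271436 13.950108659919351
(np.float64(0.4594219518804721), np.float64(-88.18460624803623), np.float64(25.944102640388397)) [2.54200519 3.27085045 3.34534975] 0.021418589467055004 13.962364486651495
-60 247 [ 0.1 -3.7  4.  50.6]
-52 259 [ 0.1 -3.7  4.  50.5]
-44 268 [ 0.1 -3.6  3.9 50.7]
-36 278 [ 0.1 -3.6  3.9 50.8]
-28 300 [ 0.1 -3.5  4.3 50.7]
-20 313 [ 0.5 -3.5  4.2 50.8]
-12 319 [ 0.2 -3.4  4.1 50.7]
-4 327 [ 0.5 -3.4  4.4 50.8]
4 355 [ 0.5 -3.3  4.4 50.7]
12 374 [ 0.5 -3.2  4.3 50.7]
20 677 [ 0.2 -9.   9.  50.5]
28 718 [ 0.5 -8.9  9.  50.8]
36 61 [-3.9 -8.8  8.7 48.9]
44 0 
52 0
```

```bash
python3 -m handwheel '[1,5.9,0,0,0.15,1,5.9,0,0,0.15,1,5.9,0,0,0.15,0,0,0,0,0.15]'; python3 -m handwheel '[1,5.9,0,0,0.15,1,5.9,0,0,0.15,1,5.9,0,0,0.15,1,5.9,0,0,0.15,0,0,0,0,0.15]'
```

```text
time: 21.2
tool_pos: [0.5721, -0.1071, 0.026]
tool_rot: [3.142, -0.0, 1.407]
contact_force: [1.1, 0.3, 4.6]
opening: 0.0211
grip_force: 13.9
time: 21.7
tool_pos: [0.5762, -0.0832, 0.026]
tool_rot: [3.141, -0.001, 1.407]
contact_force: [1.0, 2.3, 3.7]
opening: 0.0216
grip_force: 13.9
```

```bash
python3 -m handwheel '[1,5.9,0,0,0.15,1,5.9,0,0,0.15,1,5.9,0,0,0.15,1,5.9,0,0,0.15,0,0,0,0,0.15]'; python3 -m handwheel '[1,5.9,0,0,0.15,1,5.9,0,0,0.15,0,0,0,0,0.15]';python3 - <<'E'
from h import *
p,d,c=cap('wrist');t=robot.observe();print(stand(t['tool_pos']),t['contact_force'],t['opening'],t['grip_force'])
X,Y,Z=stand(cloud(d,c))
for y in (-6,-2,2,6,10,14,18,24,30,36):
    s=(abs(X)<6)&(abs(Y-y)<2)&(Z>42.5)&(Z<60); print(y,s.sum(),np.round([np.median(X[s]),X[s].min(),X[s].max(),np.percentile(Z[s],95)],1) if s.sum() else '')
m=(abs(X)<10)&(Y>125)&(Y<150)&(Z>38)&(Z<60);print('tip',m.sum(),np.percentile(Y[m],[1,99]) if m.sum() else '')
E
```

```text
time: 22.2
tool_pos: [0.5802, -0.0596, 0.026]
tool_rot: [3.141, -0.001, 1.407]
contact_force: [1.0, 1.9, 3.5]
opening: 0.0214
grip_force: 13.9
time: 22.5
tool_pos: [0.5822, -0.048, 0.026]
tool_rot: [3.141, -0.001, 1.407]
contact_force: [1.3, 0.6, 4.7]
opening: 0.0213
grip_force: 13.9
(np.float64(0.7479302225719767), np.float64(-10.551151151351903), np.float64(25.937205803120854)) [0.68405901 2.03439487 3.83753645] 0.02125812739804201 13.9380362466909
-6 234 [-0.  -6.   6.  57.4]
-2 251 [-0.  -6.   6.  57.4]
2 293 [-0.  -6.   5.9 57.3]
6 349 [-0. -6.  6. 56.]
10 162 [ 0.4 -3.5  3.9 50.7]
14 156 [ 0.4 -3.5  3.9 50.6]
18 182 [ 0.  -5.8  5.7 50.6]
24 185 [ 0.  -5.7  5.6 50.7]
30 194 [ 0.4 -5.6  5.6 50.6]
36 203 [ 0.4 -6.   6.  50.7]
tip 0
```

```bash
python3 -m handwheel '[0.7,3.9,0,0,0.15,0.7,3.9,0,0,0.15,0,0,0,0,0.15]'; python3 -m handwheel '[0.3,2,0,0,0.15,0.3,2,0,0,0.15,0,0,0,0,0.15]'; python3 - <<'E'
from h import *
p,d,c=cap('wrist');t=robot.observe();print(stand(t['tool_pos']),t['contact_force'],t['opening'],t['grip_force'])
X,Y,Z=stand(cloud(d,c))
for y in range(0,24,2):
    s=(abs(X)<6)&(abs(Y-y)<1)&(Z>42.5)&(Z<60); print(y,s.sum(),np.round(np.percentile(Z[s],[50,95]),1) if s.sum() else '')
m=(abs(X)<10)&(Y>130)&(Y<150)&(Z>38)&(Z<60);print('tip',m.sum(),np.percentile(Y[m],[1,99]) if m.sum() else '')
E
```

```text
time: 22.85
tool_pos: [0.5834, -0.0408, 0.0259]
tool_rot: [3.141, -0.0, 1.407]
contact_force: [0.2, -1.0, 3.5]
opening: 0.0214
grip_force: 13.9
time: 23.15
tool_pos: [0.584, -0.0371, 0.0259]
tool_rot: [3.141, -0.0, 1.407]
contact_force: [-0.2, -2.6, 5.4]
opening: 0.021
grip_force: 13.8
(np.float64(0.8503127296919558), np.float64(0.5975938781379996), np.float64(25.958307692490752)) [-0.27786691 -1.45526507  4.48443742] 0.021271710336251172 13.77274280324201
0 0 
2 75 [56.1 57.2]
4 109 [56.2 57.8]
6 124 [56.2 57.4]
8 119 [56.2 57.4]
10 125 [56.1 57.3]
12 122 [56.1 57.3]
14 138 [56.1 57.2]
16 312 [50.8 56.4]
18 89 [49.2 50.5]
20 82 [49.4 50.6]
22 84 [49.3 50.5]
tip 0
```

```bash
python3 -m handwheel '[0.2,1,0,0,0.15,0.2,1,0,0,0.15,0,0,0,0,0.15]'; python3 -m handwheel '[0.2,1,0,0,0.15,0,0,0,0,0.15]'
```

```text
time: 23.5
tool_pos: [0.5842, -0.0365, 0.026]
tool_rot: [-3.141, 0.002, 1.407]
contact_force: [-1.3, -8.0, 4.4]
opening: 0.0215
grip_force: 13.5
time: 23.7
tool_pos: [0.5842, -0.0364, 0.026]
tool_rot: [-3.141, 0.003, 1.407]
contact_force: [-2.4, -12.5, 4.6]
opening: 0.0215
grip_force: 13.4
```

```bash
python3 -m handwheel '[-0.3,-2,0,0,0.15,0,0,0,0,0.35,0,0,0,0,0.35,0,0,0,0,0.35,0,0,10,0,0.35,0,0,30,0,0.35,0,0,40,0,0.35,0,0,40,0,0.35]'; python3 -m handwheel '[-12,-69,0,0,0.2,0,0,0,0,0.2,0,0,0,0,0]'; python3 - <<'E'
from h import *
p,d,c=cap('wrist');t=robot.observe();print(stand(t['tool_pos']),t['contact_force'],t['opening'])
W=cloud(d,c);X,Y,Z=stand(W)
for y in range(-4,24,2):
    s=(abs(X)<6)&(abs(Y-y)<1)&(Z>42.5)&(Z<62); print(y,s.sum(),np.round(np.percentile(Z[s],[50,95]),1) if s.sum() else '')
s=(abs(X)<8)&(Z>54)&(Z<62)&(Y<40)&(Y>-40);print('knob',np.percentile(Y[s],[1,99]),X[s].min(),X[s].max())
k=(X<-30)&(X>-100)&(abs(Y+8)<30)&(Z>52)&(Z<130); print('keeper',k.sum(),np.percentile(X[k],[1,99]),np.percentile(Y[k],[1,99]),np.percentile(Z[k],[1,99]))
k=k&(Z>75);print('keeper top',np.percentile(X[k],[1,50,99]),np.percentile(Y[k],[1,50,99]))
m=(abs(X)<10)&(Y>130)&(Y<150)&(Z>38)&(Z<60);print('tip',m.sum(),np.percentile(Y[m],[1,99]) if m.sum() else '')
cv2.imwrite('pics/w12.png',p)
E
```

```text
time: 24.5
tool_pos: [0.5834, -0.0357, 0.1469]
tool_rot: [-3.139, -0.0, 1.407]
contact_force: [0.7, -0.2, 0.6]
opening: 0.0323
grip_force: 0.0
time: 24.8
tool_pos: [0.5751, -0.0859, 0.1459]
tool_rot: [-3.141, -0.001, 1.405]
contact_force: [0.9, 0.2, -0.4]
opening: 0.0148
grip_force: 0.0
(np.float64(-0.0944640011924136), np.float64(-48.29379810849975), np.float64(145.52608168348002)) [-0.02301357  1.2601796   0.71968637] 0.010864580160368384
-4 0 
-2 0 
0 0 
2 27 [56.3 57.2]
4 49 [56.4 58.4]
6 46 [56.7 57.9]
8 47 [56.4 58.6]
10 51 [56.6 58.1]
12 51 [56.4 57.7]
14 51 [56.2 57.7]
16 58 [55.4 57.1]
18 38 [49.5 51.2]
20 40 [49.5 50.6]
22 36 [49.6 50.7]
knob [ 2.16638897 15.79326446] -7.91384162181745 7.494443326912237
keeper 1496 [-65.67021204 -38.41462333] [-22.09237266   6.10315483] [ 52.17175188 102.0254931 ]
keeper top [-65.92747565 -56.83621131 -49.58000874] [-13.93330258  -7.42612874  -2.15768777]
tip 0
```

```bash
python3 -m handwheel '[-28,18.3,0,0,0,-28,18.3,0,0,0,-28,18.3,0,0,0,0,0,-30,0,0,0,0,-30,0,0,0,0,-20,0,0,0,0,0,0,0,0,0,0,0,0]'; python3 - <<'E'
from h import *
t=robot.observe();print(stand(t['tool_pos']),t['contact_force'],t['opening'])
E
python3 -m handwheel '[9.9,-1.6,0,0,0,9.9,-1.6,0,0,0,9.9,-1.6,0,0,0,4.9,-0.8,0,0,0,4.9,-0.8,0,0,0]'
```

```text
time: 25.65
tool_pos: [0.4916, -0.0299, 0.0659]
tool_rot: [-3.14, -0.0, 1.408]
contact_force: [-0.6, -0.1, 0.2]
opening: 0.0009
grip_force: 0.0
(np.float64(-91.51545681160917), np.float64(-7.355690032523835), np.float64(65.9109829399406)) [-0.5852799  -0.10618684  0.19970643] 0.0009309361382612902
time: 26.15
tool_pos: [0.5319, -0.0372, 0.066]
tool_rot: [3.141, 0.0, 1.407]
contact_force: [-0.8, -0.9, -0.0]
opening: 0.0006
grip_force: 0.0
```

```bash
python3 -m handwheel '[4.9,-0.8,0,0,0,4.9,-0.8,0,0,0,4.9,-0.8,0,0,0,0,0,0,0,0,0,0,0,0,0,0,0,0,0,0,0,0,0,0,0,0,0,0,0,0]'; python3 -m handwheel '[0,0,35,0,0,0,0,40,0,0,-7,-40,10,0,0,0,0,0,0,0,0,0,0,0,0]'; python3 - <<'E'
from h import *
p,d,c=cap('wrist');t=robot.observe();print(stand(t['tool_pos']),t['contact_force'],t['opening'])
W=cloud(d,c);X,Y,Z=stand(W);hsv=cv2.cvtColor(p,cv2.COLOR_BGR2HSV)
b=(abs(Y+8)<8)&(X>-70)&(X<25)
for x in range(-66,24,6):
    s=b&(abs(X-x)<2)&(abs(Y+8)<4)&(Z<115); print(x,s.sum(),np.round(np.percentile(Z[s],[10,50,95]),1) if s.sum() else '')
s=(abs(X)<8)&(Z>54)&(Z<62)&(Y<40)&(Y>-40);print('knob',np.percentile(Y[s],[1,99]))
cv2.imwrite('pics/w13.png',p)
E
```

```text
time: 26.95
tool_pos: [0.5458, -0.0393, 0.066]
tool_rot: [3.142, 0.0, 1.407]
contact_force: [0.0, -0.1, 0.2]
opening: 0.0005
grip_force: 0.0
time: 27.45
tool_pos: [0.5387, -0.0799, 0.1511]
tool_rot: [3.141, -0.0, 1.405]
contact_force: [-0.5, 0.2, -0.4]
opening: 0.0004
grip_force: 0.0
(np.float64(-37.22733860742631), np.float64(-48.43652287631526), np.float64(150.53934166068973)) [-0.92063941 -0.15771925 -0.54342536] 4.706317285860809e-05
-66 46 [0.  1.3 2.2]
-60 46 [0.2 1.2 1.8]
-54 40 [ 1.1 11.2 13.2]
-48 55 [49.5 52.  53.8]
-42 55 [53.1 53.9 55.4]
-36 76 [13.  51.9 53.5]
-30 74 [24.  52.2 53.1]
-24 66 [12.5 51.9 53.1]
-18 67 [12.7 51.9 53.3]
-12 63 [51.1 52.2 53.1]
-6 66 [51.3 52.3 53.2]
0 60 [51.  52.1 53.4]
6 58 [51.5 52.1 53.2]
12 33 [51.2 52.  53.1]
18 14 [40.4 41.1 42. ]
knob [ 2.15584599 15.4390754 ]
```

The keeper lies level at z = 52 mm across its whole length and the knob is still home. I'll retreat and take one last look.

```bash
python3 -m handwheel '[0,-10,40,0,0,0,-10,40,0,0,5,-10,30,0,0,0,0,0,0,0,0,0,0,0,0]'; python3 - <<'E'
from h import *
p,d,c=cap('wrist'); s,_,_=cap('scene')
cv2.imwrite('pics/fin.png',np.vstack([cv2.resize(p[0:300],(640,300)),cv2.resize(s[150:350,270:560],(640,300))]))
E
```

```text
time: 28.0
tool_pos: [0.5438, -0.1087, 0.2602]
tool_rot: [-3.141, -0.0, 1.407]
contact_force: [0.5, -0.1, -0.3]
opening: 0.0004
grip_force: 0.0
```

View pics/fin.png

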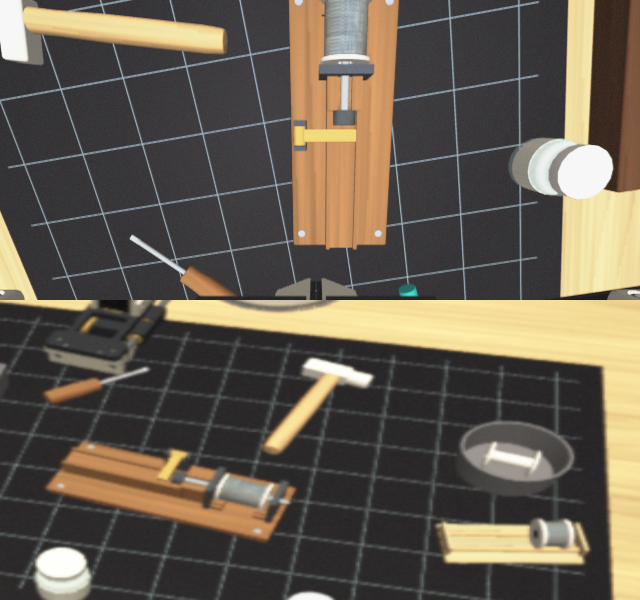

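The final picture shows the keeper closed across the channel at (325,135), behind the knob at (344,118). The full spool is in the cradle with the tip out past the far cheek at (283,500), the empty spool is in the tub at (512,458), and the short spool is on the rack.

```bash
python3 -c "
from cell import robot; print(robot.hand_in())"
```

```text
the job is handed in; nothing more can be done
None
```

The thread is changed and the job handed in at about 28 s: empty spool in the tub, full spool in the cradle, spindle fully home and keeper closed, with the short spool still on the rack.

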